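# Lay out a camera kit for its bench test

### The job

Set this camera kit out on the desk ready to be wired up and tested: the small network switch square on the middle of the video recorder's top, the camera standing on the middle of the round junction box, and the power injector flat on the desk midway between the recorder and the junction box, turned so that its length lies squarely across the line joining them. The wall bracket is not needed yet: press it fully home in its T-shaped cutout in the foam insert. Set the camera down gently, without dropping it, and leave the mug and the stapler alone.

Things in the scene. Friction and masses are not known exactly. Their poses are not given: they have to be found in the camera images.
- switch: LOOSE. Five-port network switch: flat grey metal box, 58 mm (x) by 86 mm (y) by 23 mm high, a row of five sockets along the long side facing its -x. Origin: centre of its underside; z up. About 0.2 kg. Grasp it across x (58 mm).
- injector: LOOSE. Power injector: plain black plastic brick, 140 mm long (x) by 62 mm wide (y) by 36 mm high, two sockets in its -x end, mains inlet in its +x end, grey panel on top. Origin: centre of its underside; z up. About 0.3 kg. Grasp it across y (62 mm).
- camera: LOOSE. White bullet camera on a round foot (64 mm across, 10 high) and thin stalk. Housing 120 mm long (x) by 56 wide (y), 40 to 92 mm up, centred over the foot; flat sunshield on top (54 wide, x -60 to +78, top at 96 mm). Lens looks along +x; it may look any way at the end. Origin: centre of the foot's underside, z up. 0.36 kg. Grasp the housing across y, 66 mm up.
- bracket: LOOSE. Bare aluminium wall bracket, T-shaped from above: wall plate 12 mm thick (x -46 to -34), 70 wide (y), 50 high; an arm 24 wide (y), 14 to 40 mm up, runs to +x, ending in an upright round pad (24 across, 0 to 40 mm up) that ends at x +46. Origin: centre of the outline, at the underside; z up. 0.16 kg. Grasp the arm across y, near x = -6 mm, TCP 43 mm up.
- recorder: FIXED. Video recorder: wide flat black box, 150 mm deep (x) by 190 mm wide (y), its flat top 45 mm above the desk. Origin: centre of its underside; z up.
- junction_box: FIXED. Round white junction box, 100 mm across, its flat top 35 mm above the desk, with a small conduit hub on its side. Origin: centre of its underside; z up.
- foam_insert: FIXED. Dark grey foam, 150 mm (x) by 120 (y) by 32 high, with a T-shaped cutout for the bracket: 22 mm deep, pale floor 10 mm above the desk, 4 mm clear all round, walls do not give. Origin: on the desk under the cutout's centre; crossbar at -x, stem to +x, so the seated bracket has the insert's x, y and axes, 10 mm higher. Hex key and screws in it stay.
- mug: Bystander: white mug, 80 mm across, 95 mm high, handle at its +y. Origin: centre of its underside.
- stapler: Bystander: black stapler lying along x, 135 mm by 34 mm by 51 mm high. Origin: centre of its underside.
Mind the look-alikes: they are no part of the job. Leave any blue or orange look-alike of the bracket alone.

How it is judged:
By the outcome, as a careful person would: the job done as asked, in the order asked, and still so for the second after the job is handed in, with the robot touching nothing.
It also fails if it takes over 99 s, if anything falls off the work surface, if the arm or the gripper's body presses on something with over 40 N, if the wrist force passes 120 N, or if a joint passes its speed limit or range.

### The arm

A 7-joint arm with a two-finger parallel gripper is mounted at the origin on the work surface. World frame = base frame: x ahead of the robot, y to its left, z up, the work surface at z = 0. Lengths are in m, angles in rad, forces in N, time in s.
With the tool pointing down it reaches from about 0.425 to 0.95 m from the base axis. Payload 4.7 kg.
Tool frame: the origin (TCP) lies between the finger pads, 19 mm behind the fingertips; this is the grasp point; z points along the fingers, y is the line along which they close (so a half turn about z gives the same grasp; the last joint's range is limited). The gripper opens to 85 mm and grips with 20 to 120 N. Pads are 22 mm wide; open, the fingers measure 114 mm over their backs; the gripper's body (76 mm by 85 mm) begins 54 mm behind the grasp point. The pads swing forward as they close: fully open they stand 13 mm farther back than shut.
Start: joints at [1.238, 0.469, -0.049, 1.532, 0.024, 1.141, -0.082], TCP at [0.202, -0.644, 0.25] pointing down, gripper open.
Joint ranges: [-2.59, 2.59], [-0.33, 1.99], [-1.39, 1.29], [0.1, 2.45], [-1.04, 4.18], [0.21, 1.99], [-2.66, 2.66]. Speed limits (rad/s): [2.57, 2.57, 3.14, 3.14, 3.14, 3.14, 3.14].

### API

Orientations are given as a unit quaternion [x, y, z, w].
In Python, from workcell import ctrl, viewer, job gives the robot as it stands.
- The arm moves only by the shell command python3 -m inch 'ROWS'. ROWS is JSON, a list of rows, each a list of 3 entries, a list of its own where there are three numbers: the shift along the tool's x, y, z in cm, then the turn, a rotation vector about the tool's x, y, z in rad, then the finger opening in cm, from 0 to 8.54. In form: [[[tx, ty, tz], [wx, wy, wz], gripper], ...]. A call has 1 to 5 rows; each row shifts and turns the commanded pose from where the row before left it, along the tool's axes as they then stand; what a row does not reach is not made up. A row lasts 1/12 s, in which the tool goes at most 41.7 mm and 7.16 degrees, less where a joint would pass 70% of its speed; a pose out of reach is approached as far as the arm can. A call with a gripper value outside its range is refused whole. The fingers move at their own pace and stop on an object; the grip force is fixed at half the most. Time passes only in rows, so rows that do not move let the fingers close. It gives the time, the measured TCP pose, the force, the opening and the grip force at its end, in the units of the state.
- ctrl.get_obs(): the state, without advancing time (a new reading comes with each control period).
- viewer.read_camera(name): name is "scene" or "top" or "wrist"; returns the picture (400x640x3 uint8, blue, green, red); there is no depth.
- viewer.camera_model(name): a dict with "mtx" (3x3 intrinsics, pixels), "cam_to_world" (4x4, takes a point from camera to world coordinates). Camera axes: x right, y down, z forward; pixel columns grow to the right and rows downward; lengths in m; the calibration is good to about 2 mm. A picture is of the moment at which its call begins: read the wrist's pose just before it. camera_model takes no time and is no camera call; for the wrist camera it gives the pose at the moment of the call.
- job.finish_job(): hands the job in; it is judged then, once.
The state is a dict: "t": time; "joints": joint angles; "qvel": joint speeds; "tau": joint torques, N m; "tcp_pos": TCP position; "ee_rot": TCP orientation; "ft_force": force on the tool from outside, world axes, zero at the start; "wrist_torque": the same for the moment, N m; "gripper_width": finger opening in m; "grip_force": force on a finger pad.
Only numpy, scipy, OpenCV 4.12 (cv2) and the standard library are available. Lean on these libraries where they do the work, as an engineer would, in place of code of your own. Each camera call takes 0.05 s, during which the arm holds its last target. There are 200 camera calls.

## Working session

There is one attempt and no reset: what is moved stays moved. The work goes in short steps, Python scripts to look and compute and a shell command to move; the robot and the scene stay as the last step left them, time stands still between calls to the robot, and variables do not carry over. Pictures are saved under pics/ and viewed, at most 14 in all, crops included, and the job is handed in when it is done.

```bash
mkdir -p pics; ls; python3 - <<'E'
from workcell import ctrl,viewer
import cv2,numpy as np
print(ctrl.get_obs())
for n in("scene","top"):
    cv2.imwrite(f"pics/{n}0.png",viewer.read_camera(n)); m=viewer.camera_model(n); print(n,np.round(m["mtx"],1).tolist(),np.round(m["cam_to_world"],3).tolist())
E
```

```text
pics
{'t': 0.0, 'joints': array([ 1.23811959,  0.46944573, -0.04862094,  1.53369749,  0.0240849 ,
        1.14097097, -0.08229453]), 'qvel': array([-1.14865287e-04,  1.96011780e-05, -5.03147181e-04, -2.67743728e-04,
        4.55195493e-04, -2.19608227e-03, -6.66973321e-04]), 'tau': array([-4.07702817e-05, -5.10303533e+01, -4.67630255e-02, -2.37715888e+01,
        1.07095245e-02,  7.64349592e-03, -3.99954587e-06]), 'tcp_pos': array([ 0.20177809, -0.64356618,  0.24895705]), 'ee_rot': array([ 9.88482567e-01,  1.51331681e-01, -1.68615275e-04, -9.53516030e-04]), 'ft_force': array([-0.08738422, -0.57336846,  0.18108821]), 'wrist_torque': array([-0.00942583, -0.01847595, -0.06484118]), 'grip_force': 0.0, 'gripper_width': 0.08525744591491262}
scene [[365.0, 0.0, 318.5], [0.0, 365.0, 205.1], [0.0, 0.0, 1.0]] [[0.661, 0.59, -0.464, 0.882], [0.75, -0.52, 0.409, -0.329], [-0.0, -0.618, -0.786, 0.757], [0.0, 0.0, 0.0, 1.0]]
top [[377.9, 0.0, 318.8], [0.0, 377.9, 200.1], [0.0, 0.0, 1.0]] [[-0.02, -0.988, 0.152, 0.286], [-1.0, 0.022, 0.014, 0.024], [-0.017, -0.151, -0.988, 1.174], [0.0, 0.0, 0.0, 1.0]]
```

View pics/top0.png

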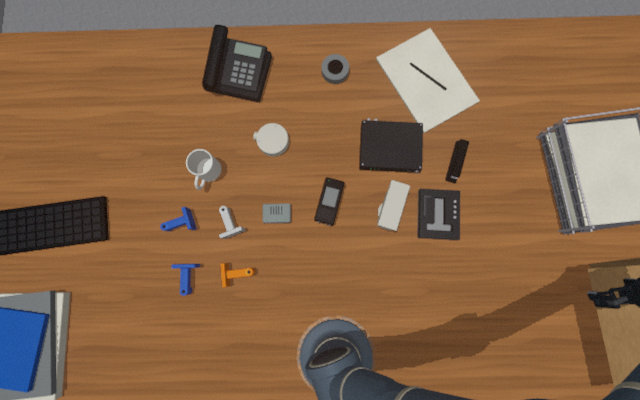

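View pics/scene0.png

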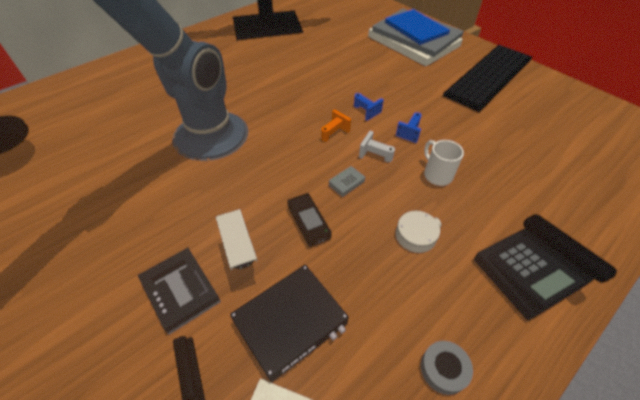

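Candidates (top view): the bracket could be silver (230,222), blue (178,219) or (185,278), orange (237,273). I choose the silver one. The junction box could be the white disc with hub (272,139) or the grey tape roll (335,68), and I choose the disc. The switch is the grey box (277,213), the injector the black brick with grey panel (329,201; the stapler is at 457,160), the camera is the white one (394,206), and the recorder is the black box (391,146; the phone is at 238,65).

```bash
cat > h.py <<'E'
import numpy as np, cv2
from workcell import ctrl, viewer
from scipy.spatial.transform import Rotation as R
def ray(px, z, M):
    px=np.atleast_2d(px).astype(float); T=M["cam_to_world"]
    d=np.c_[px,np.ones(len(px))]@np.linalg.inv(M["mtx"]).T@T[:3,:3].T
    o=T[:3,3]; return o+d*((z-o[2])/d[:,2])[:,None]
def rect(mask, z, M, roi=None):
    """largest contour in roi -> world centre, sizes, yaw of long side (deg)"""
    m=np.zeros_like(mask)
    if roi: x0,y0,x1,y1=roi; m[y0:y1,x0:x1]=mask[y0:y1,x0:x1]
    else: m=mask
    cs,_=cv2.findContours(m,cv2.RETR_EXTERNAL,cv2.CHAIN_APPROX_NONE)
    c=max(cs,key=cv2.contourArea)[:,0]; w=ray(c,z,M)[:,:2]*1000
    (cx,cy),(a,b),th=cv2.minAreaRect(w.astype(np.float32))
    if a<b: a,b,th=b,a,th+90
    return np.round([cx,cy,a,b,(th+90)%180-90],1), c
def go(x,y,z,yaw):
    """turn & shift from measured pose to TCP (m) with tool x at world yaw (deg), pointing down"""
    o=ctrl.get_obs(); Rc=R.from_quat(o["ee_rot"])
    ty=np.radians(yaw); Rt=R.from_matrix(np.c_[[np.cos(ty),np.sin(ty),0],[np.sin(ty),-np.cos(ty),0],[0,0,-1]])
    d=np.array([x,y,z])-o["tcp_pos"]
    print("t",round(o["t"],2),"yaw now",np.round(np.degrees(np.arctan2(*Rc.as_matrix()[1::-1,0])),1),
      "turn",np.round((Rc.inv()*Rt).as_rotvec(),3),"then shift cm",np.round(Rt.inv().apply(d)*100,2),
      "| shift-first cm",np.round(Rc.inv().apply(d)*100,2))
def snap(n,f=None):
    M=viewer.camera_model(n); im=viewer.read_camera(n)
    if f: cv2.imwrite(f"pics/{f}.png",im)
    return im,M
E
python3 - <<'E'
from h import *
M=viewer.camera_model("top"); im=cv2.imread("pics/top0.png")
hsv=cv2.cvtColor(im,cv2.COLOR_BGR2HSV); H,S,V=cv2.split(hsv)
dark=((V<75)).astype(np.uint8)*255; grey=((S<70)&(V>75)).astype(np.uint8)*255
for n,m,z,roi in [("recorder",dark,.045,(350,112,432,180)),("jbox",grey,.035,(245,115,298,162)),("switch",grey,.023,(255,198,298,228)),
 ("injector",dark,.036,(310,172,350,232)),("camera",grey,.096,(374,175,413,236)),("foam",dark,.032,(412,184,466,244)),("bracket",grey,.045,(212,200,248,245)),("mug",grey,.09,(182,145,225,195)),("stapler",dark,.05,(440,134,475,186))]:
    print(n,rect(m,z,M,roi)[0])
cv2.imwrite("pics/crop.png",cv2.resize(im[120:250,150:350],None,fx=4,fy=4,interpolation=cv2.INTER_CUBIC)[:600])
E
```

```text
recorder [ 622.5 -185.4  189.2  157.7   85.5]
jbox [657.6 181.7 108.5  99.4  32.6]
switch [426.8 172.3  86.5  58.7  88.8]
injector [457.1   8.4 139.3  59.9 -16. ]
camera [ 433.2 -169.7  143.8   68.5  -19.4]
foam [ 411.3 -321.2  148.9  123.1   -4.3]
bracket [393.3 323.4 102.3  71.5  36.9]
mug [561.7 385.3 111.5  96.8  33.6]
stapler [ 570.8 -382.   137.8   37.3  -19.2]
```

View pics/crop.png

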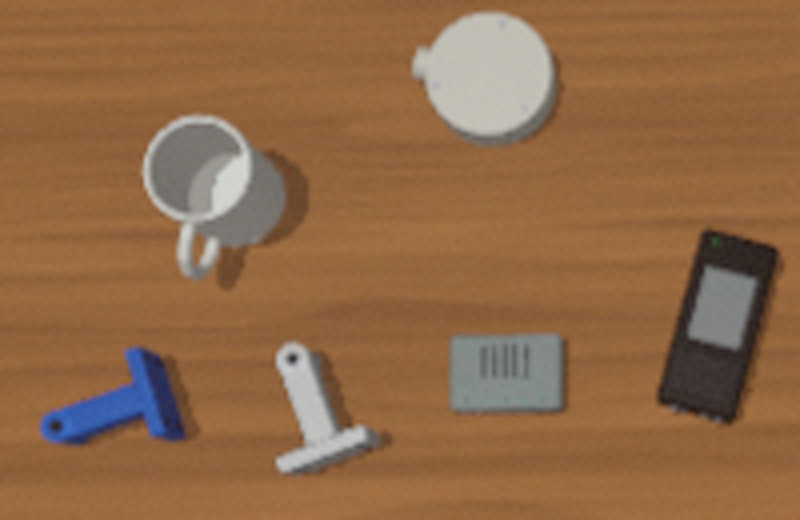

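The crop confirms the silver bracket, with its plate at crop (326,450) and pad at (290,355), so its yaw is about +20°. The switch is at (508,372), the injector at (718,325), and the box with its hub at (490,75). Next I turn the tool and look closer with the wrist camera on the way.

```bash
python3 - <<'E'
from h import *
go(.5,-.22,.38,75)
M=viewer.camera_model("wrist"); o=ctrl.get_obs(); Rc=R.from_quat(o["ee_rot"])
print(Rc.inv().apply(M["cam_to_world"][:3,3]-o["tcp_pos"]),np.round(Rc.inv().as_matrix()@M["cam_to_world"][:3,:3],2).tolist(),M["mtx"].tolist())
E
```

```text
t 0.1 yaw now 17.4 turn [-2.000e-03 -1.000e-03 -1.005e+00] then shift cm [ 48.64  17.84 -13.09] | shift-first cm [ 41.13 -31.53 -13.04]
[ 0.08183707  0.0004383  -0.12370322] [[0.0, -0.95, -0.32], [1.0, 0.0, -0.0], [0.0, -0.32, 0.95]] [[287.6328987726289, 0.0, 319.45619289803125], [0.0, 287.6328987726289, 196.76555432874736], [0.0, 0.0, 1.0]]
```

```bash

python3 -m inch '[[[3.1,-2.4,-1],[0,0,0],8.5],[[3.1,-2.4,-1],[0,0,0],8.5],[[3.1,-2.4,-1],[0,0,0],8.5],[[3.1,-2.4,-1],[0,0,0],8.5],[[3.1,-2.4,-1],[0,0,0],8.5]]'
python3 -m inch '[[[3.1,-2.4,-1],[0,0,0],8.5],[[3.1,-2.4,-1],[0,0,0],8.5],[[3.1,-2.4,-1],[0,0,0],8.5],[[3.1,-2.4,-1],[0,0,0],8.5],[[3.1,-2.4,-1],[0,0,0],8.5]]'
python3 -m inch '[[[3.1,-2.4,-1],[0,0,0],8.5],[[3.1,-2.4,-1],[0,0,0],8.5],[[3.1,-2.4,-1],[0,0,0],8.5],[[0,0,0],[0,0,-0.11],8.5],[[0,0,0],[0,0,-0.11],8.5]]'
python3 -m inch '[[[0,0,0],[0,0,-0.11],8.5],[[0,0,0],[0,0,-0.11],8.5],[[0,0,0],[0,0,-0.11],8.5],[[0,0,0],[0,0,-0.11],8.5],[[0,0,0],[0,0,-0.11],8.5]]'
python3 -m inch '[[[0,0,0],[0,0,-0.11],8.5],[[0,0,0],[0,0,-0.11],8.5],[[0,0,0],[0,0,0],8.5],[[0,0,0],[0,0,0],8.5]]'
python3 - <<'E'
from h import *
im,M=snap("wrist","w1"); np.save("w1.npy",M["cam_to_world"])
go(.5,-.22,.38,75)
E
```

```text
t: 0.52
tcp_pos: [0.3145, -0.4813, 0.3]
ee_rot: [0.989, 0.151, -0.0, -0.0]
ft_force: [1.3, -0.2, 0.8]
gripper_width: 0.085
grip_force: 0.0
t: 0.93
tcp_pos: [0.4264, -0.3204, 0.3503]
ee_rot: [0.988, 0.151, -0.0, -0.0]
ft_force: [0.3, -0.2, 0.3]
gripper_width: 0.0847
grip_force: 0.0
t: 1.35
tcp_pos: [0.4949, -0.2224, 0.3805]
ee_rot: [0.964, 0.265, 0.001, -0.0]
ft_force: [-1.5, -0.2, -1.0]
gripper_width: 0.0851
grip_force: 0.0
t: 1.77
tcp_pos: [0.4929, -0.2257, 0.3795]
ee_rot: [0.858, 0.514, -0.0, -0.0]
ft_force: [0.3, -0.1, -0.4]
gripper_width: 0.0852
grip_force: 0.0
t: 2.1
tcp_pos: [0.4929, -0.2258, 0.3796]
ee_rot: [0.799, 0.602, -0.0, -0.0]
ft_force: [-0.1, 0.8, -0.4]
gripper_width: 0.0849
grip_force: 0.0
t 2.15 yaw now 74.0 turn [-0.001 -0.    -0.018] then shift cm [ 0.74  0.53 -0.03] | shift-first cm [ 0.75  0.51 -0.03]
```

View pics/w1.png

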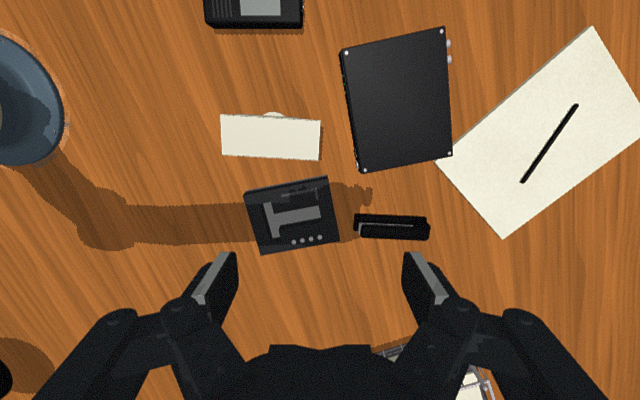

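The wrist view shows the recorder with corner screws at (347,52), (441,31), (449,154) and (365,170). It also shows the foam at (292,217) with the T cutout (crossbar on the left), the camera at (271,137) and the stapler at (393,227). I take a second view over the left half.

```bash

python3 -m inch '[[[3.6,-1.5,0],[0,0,0],8.5],[[3.6,-1.5,0],[0,0,0],8.5],[[3.6,-1.5,0],[0,0,0],8.5],[[3.6,-1.5,0],[0,0,0],8.5],[[3.6,-1.5,0],[0,0,0],8.5]]' >/dev/null
python3 -m inch '[[[3.6,-1.5,0],[0,0,0],8.5],[[3.6,-1.5,0],[0,0,0],8.5],[[3.6,-1.5,0],[0,0,0],8.5],[[3.6,-1.5,0],[0,0,0],8.5],[[0,0,0],[0,0,-0.11],8.5]]' >/dev/null
python3 -m inch '[[[0,0,0],[0,0,-0.11],8.5],[[0,0,0],[0,0,-0.04],8.5],[[0,0,0],[0,0,0],8.5],[[0,0,0],[0,0,0],8.5]]'
python3 - <<'E'
from h import *
im,M=snap("wrist","w2"); np.save("w2.npy",M["cam_to_world"])
M1=dict(M,cam_to_world=np.load("w1.npy"))
w=ray([(347,52),(441,31),(449,154),(365,170)],.045,M1)*1000
print("rec screws",np.round(w[:,:2],1).tolist(),"c",w.mean(0).round(1), [np.degrees(np.arctan2(*(b-a)[1::-1])).round(1) for a,b in((w[0],w[1]),(w[3],w[2]),(w[3],w[0]),(w[2],w[1]))])
E
python3 - <<'E'
import cv2
a=cv2.imread("pics/w1.png")[165:265,230:440]
cv2.imwrite("pics/w1c.png",cv2.resize(a,None,fx=3.8,fy=3.8,interpolation=cv2.INTER_CUBIC))
E
```

```text
t: 3.32
tcp_pos: [0.4519, 0.1227, 0.38]
ee_rot: [0.714, 0.7, -0.0, 0.0]
ft_force: [-1.6, 0.2, 0.3]
gripper_width: 0.085
grip_force: 0.0
rec screws [[572.2, -94.4], [706.0, -105.1], [692.7, -282.2], [557.6, -270.8]] c [ 632.1 -188.1   45. ] [np.float64(-4.5), np.float64(-4.9), np.float64(85.3), np.float64(85.7)]
```

View pics/w2.png

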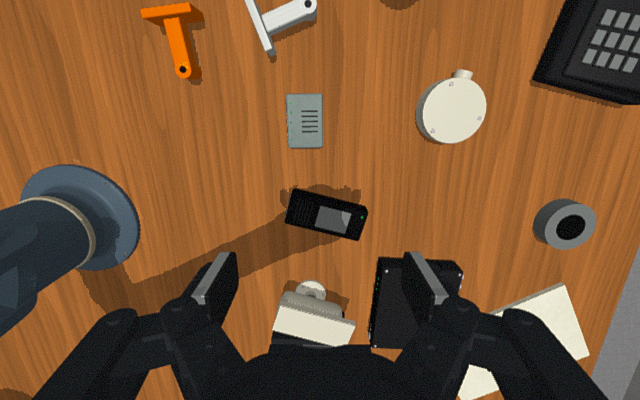

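View pics/w1c.png

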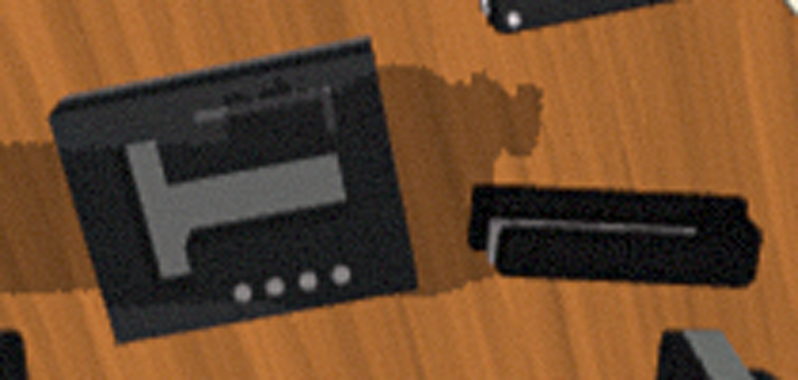

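w2 shows the switch at (305,121) with its socket side to the left (-x), the junction box top at (452,108), the injector at (327,214) and the silver bracket at (287,20). The w1 crop shows the T cutout clearly, with the stem pointing right (+x).

```bash
python3 - <<'E'
from h import *
M=viewer.camera_model("wrist"); M2=dict(M,cam_to_world=np.load("w2.npy")); M1=dict(M,cam_to_world=np.load("w1.npy"))
def masks(f):
    im=cv2.imread(f"pics/{f}.png"); H,S,V=cv2.split(cv2.cvtColor(im,cv2.COLOR_BGR2HSV))
    return im,((V<75)*255).astype(np.uint8),((S<60)&(V>75)).astype(np.uint8)*255,((S<60)&(V>185)).astype(np.uint8)*255
im,d,g,w=masks("w2")
print("switch",rect(g,.023,M2,(275,85,335,155))[0])
print("inj",rect(d,.036,M2,(275,183,380,243))[0])
for m in (g,w):
    r,c=rect(m,.035,M2,(405,60,500,155)); p=(ray(c,.035,M2)[:,:2]*1000).astype(np.float32)
    (cx,cy),rad=cv2.minEnclosingCircle(p[p[:,1]<p[:,1].max()-18]); print("jbox",r,cx,cy,rad)
im,d,g,w=masks("w1")
r,c=rect(d,.045,M1,(332,20,460,180)); print("rec",r)
print("foam",rect(d,.032,M1,(238,172,341,262))[0])
print("camera",rect(w,.096,M1,(210,100,335,170))[0])
# T floor
V=cv2.cvtColor(im,cv2.COLOR_BGR2HSV)[:,:,2]; 
t=((V>80)*255).astype(np.uint8); t[:]=t; print("T floor",rect(t,.010,M1,(256,196,326,244))[0])
# injector check; recorder corners of approx polygon
a=cv2.approxPolyDP(c[:,None],4,True)[:,0]; print(a.tolist())
go(.427,.172,.12,88.8)
E
```

```text
switch [428.6 173.8  84.6  57.8  89.1]
inj [461.6  14.8 139.4  69.4 -16.3]
jbox [658.6 185.1 105.4 102.1  30.7] 658.0597534179688 184.53067016601562 54.36635971069336
jbox [663.3 185.2  97.8  97.4 -58.3] 663.635986328125 185.20956420898438 49.26249694824219
rec [ 628.5 -187.   187.6  153.1   85.4]
foam [ 415.1 -321.4  150.9  125.7   -4.5]
camera [ 435.9 -175.2  137.    55.6  -19.5]
T floor [ 413.6 -328.    97.6   70.1   -4.6]
[[443, 26], [340, 51], [360, 172], [364, 167], [369, 172], [452, 154]]
t 3.37 yaw now 88.9 turn [-0.     0.     0.002] then shift cm [ 4.88 -2.59 26.  ] | shift-first cm [ 4.89 -2.58 25.99]
```

```bash

python3 -m inch '[[[1.7,-0.8,3],[0,0,0],8.5],[[1.7,-0.8,3],[0,0,0],8.5],[[1.65,-0.75,3],[0,0,0],8.5],[[0,0,3.5],[0,0,0],8.5],[[0,0,3.5],[0,0,0],8.5]]' >/dev/null
python3 -m inch '[[[0,0,3.5],[0,0,0],8.5],[[0,0,3.5],[0,0,0],8.5],[[0,0,3.5],[0,0,0],8.5],[[0,0,3.5],[0,0,0],8.5],[[0,0,2.0],[0,0,0],8.5]]'
python3 - <<'E'
from h import *
im,M=snap("wrist","w3"); go(.4286,.1738,.022,89.1)
E
```

```text
t: 4.2
tcp_pos: [0.4278, 0.1725, 0.0568]
ee_rot: [0.714, 0.7, -0.002, -0.001]
ft_force: [-0.5, 0.4, -0.0]
gripper_width: 0.0851
grip_force: 0.0
t 4.25 yaw now 88.9 turn [-0.009  0.003 -0.003] then shift cm [0.2  0.22 3.28] | shift-first cm [0.21 0.25 3.28]
```

View pics/w3.png

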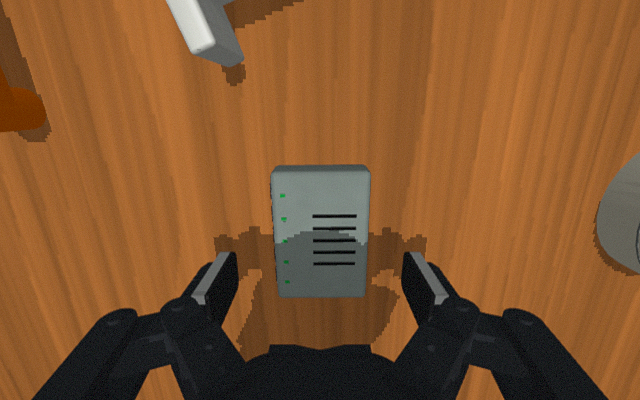

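w3 shows the switch at (320,232), centred between the fingers at (220,275) and (425,275), so I go down, close and lift.

```bash

python3 -m inch '[[[0.1,0.1,1.8],[0,0,0],8.5],[[0,0,1.4],[0,0,0],8.5],[[0,0,0],[0,0,0],8.5],[[0,0,0],[0,0,0],5],[[0,0,0],[0,0,0],5]]'
python3 -m inch '[[[0,0,0],[0,0,0],5],[[0,0,0],[0,0,0],5],[[0,0,0],[0,0,0],5],[[0,0,0],[0,0,0],5],[[0,0,0],[0,0,0],5]]' 
python3 -m inch '[[[0,0,-2],[0,0,0],5],[[0,0,-3],[0,0,0],5],[[0,0,-3.5],[0,0,0],5],[[0,0,-3.5],[0,0,0],5],[[0,0,0],[0,0,0],5]]'
python3 - <<'E'
from h import *
go(.631,-.1875,.12,85.4)
E
```

```text
t: 4.67
tcp_pos: [0.4311, 0.1749, 0.0291]
ee_rot: [0.713, 0.701, 0.001, 0.0]
ft_force: [-0.2, -0.5, 0.2]
gripper_width: 0.0635
grip_force: 0.0
t: 5.08
tcp_pos: [0.4311, 0.175, 0.0298]
ee_rot: [0.713, 0.701, 0.001, 0.001]
ft_force: [-1.6, -1.1, 5.9]
gripper_width: 0.0562
grip_force: 63.0
t: 5.5
tcp_pos: [0.4339, 0.1769, 0.1546]
ee_rot: [0.713, 0.701, 0.006, 0.003]
ft_force: [0.9, 0.6, -0.6]
gripper_width: 0.0559
grip_force: 65.5
t 5.5 yaw now 89.0 turn [ 0.012 -0.004  0.063] then shift cm [-34.74  22.57   3.46] | shift-first cm [-36.11  20.3    3.57]
```

```bash

python3 -m inch '[[[-2,1.1,0],[0,0,0],5],[[-3.5,2,0],[0,0,0],5],[[-3.5,2,0],[0,0,0],5],[[-3.5,2,0],[0,0,0],5],[[-3.5,2,0],[0,0,0],5]]' >/dev/null
python3 -m inch '[[[-3.5,2,0],[0,0,0],5],[[-3.5,2,0],[0,0,0],5],[[-3.5,2,0],[0,0,0],5],[[-3.5,2,0],[0,0,0],5],[[-3.5,2,0],[0,0,0],5]]' >/dev/null
python3 -m inch '[[[-2.4,1.2,0],[0,0,0.063],5],[[0,0,1.5],[0,0,0],5],[[0,0,0],[0,0,0],5],[[0,0,0],[0,0,0],5]]' 
python3 - <<'E'
from h import *
im,M=snap("wrist","w4"); go(.631,-.1863,.075,85.4)
np.save("w4.npy",M["cam_to_world"])
E
```

```text
t: 6.67
tcp_pos: [0.626, -0.1871, 0.1321]
ee_rot: [0.735, 0.678, -0.001, -0.001]
ft_force: [-0.1, 1.1, -2.2]
gripper_width: 0.0556
grip_force: 65.5
t 6.72 yaw now 85.5 turn [-0.001 -0.001  0.002] then shift cm [0.04 0.44 5.8 ] | shift-first cm [0.03 0.45 5.8 ]
```

View pics/w4.png

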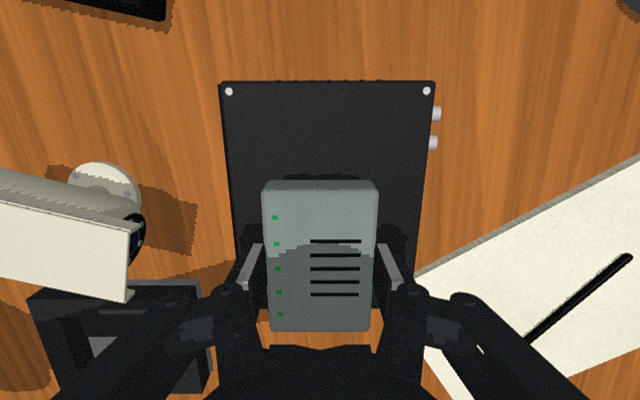

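w4 shows the held switch at (320,255). The recorder's far screws are at (229,91) and (427,91), and its outer edges are clear. The camera's lens is at (138,240), so it looks along about +x.

```bash
python3 - <<'E'
from h import *
M=dict(viewer.camera_model("wrist"),cam_to_world=np.load("w4.npy"))
s=ray([(229,91),(427,91)],.045,M)*1000; e=s[1]-s[0]; print(s.round(1),np.linalg.norm(e),np.degrees(np.arctan2(e[1],e[0])))
yh=np.array([-e[1],e[0],0])/np.linalg.norm(e); print("rec c",s.mean(0)-yh*88.7)
k=ray([(322,191),(320,331),(262,260),(375,260)],.1253,M)*1000; print("switch",k.round(1),"len",np.linalg.norm(k[0]-k[1]),"c",(k[0]+k[1])/2, (k[2]+k[3])/2)
c=ray([(221,84),(435,82)],.045,M)*1000;print(c.mean(0)-yh*95, np.linalg.norm(c[0]-c[1]))
E
```

```text
[[ 571.1  -94.8   45. ]
 [ 707.  -105.6   45. ]] 136.31895043037036 -4.530707897108008
rec c [ 632.08459183 -188.59127396   45.        ]
switch [[ 631.  -146.9  125.3]
 [ 623.6 -229.5  125.3]
 [ 597.3 -181.7  125.3]
 [ 655.5 -186.2  125.3]] len 82.92402704607335 c [ 627.32043319 -188.19813596  125.3       ] [ 626.3823947  -183.91460902  125.3       ]
[ 631.85887024 -189.74799037   45.        ] 146.12806392209774
```

```bash

python3 -m inch '[[[0,0.57,1],[0,0,0],5],[[0,0,2],[0,0,0],5],[[0,0,1.5],[0,0,0],5],[[0,0,0.7],[0,0,0],5],[[0,0,0],[0,0,0],5]]'
python3 -m inch '[[[0,0,0.2],[0,0,0],5],[[0,0,0],[0,0,0],5]]'
python3 -m inch '[[[0,0,0.2],[0,0,0],5],[[0,0,0],[0,0,0],5],[[0,0,0],[0,0,0],5]]'
```

```text
t: 7.13
tcp_pos: [0.6313, -0.1874, 0.0786]
ee_rot: [0.734, 0.679, -0.001, -0.002]
ft_force: [-0.7, 0.1, -2.0]
gripper_width: 0.056
grip_force: 65.5
t: 7.3
tcp_pos: [0.6333, -0.188, 0.0794]
ee_rot: [0.735, 0.678, 0.0, 0.0]
ft_force: [-0.3, 0.4, -0.9]
gripper_width: 0.0559
grip_force: 65.5
t: 7.55
tcp_pos: [0.6331, -0.1884, 0.0775]
ee_rot: [0.735, 0.678, 0.0, 0.0]
ft_force: [0.5, 0.1, -1.8]
gripper_width: 0.0561
grip_force: 65.5
```

```bash

python3 -m inch '[[[0,-0.13,0.15],[0,0,0],5],[[0,0,0],[0,0,0],5],[[0,0,0],[0,0,0],5]]'
python3 -m inch '[[[0,0,0.15],[0,0,0],5],[[0,0,0],[0,0,0],5],[[0,0,0],[0,0,0],5]]'
```

```text
t: 7.8
tcp_pos: [0.6314, -0.1882, 0.0755]
ee_rot: [0.735, 0.678, -0.0, 0.0]
ft_force: [-0.7, -0.8, -2.7]
gripper_width: 0.0561
grip_force: 65.5
t: 8.05
tcp_pos: [0.6318, -0.1882, 0.0749]
ee_rot: [0.735, 0.678, -0.0, 0.0]
ft_force: [-1.7, 0.8, 5.2]
gripper_width: 0.0563
grip_force: 66.2
```

```bash

python3 -m inch '[[[0,0,0],[0,0,0],8.5],[[0,0,0],[0,0,0],8.5],[[0,0,0],[0,0,0],8.5],[[0,0,-2],[0,0,0],8.5],[[0,0,-3.5],[0,0,0],8.5]]' >/dev/null
python3 -m inch '[[[0,0,-3.5],[0,0,0],8.5],[[0,0,-3.5],[0,0,0],8.5],[[0,0,-3.5],[0,0,0],8.5],[[0,0,-3.5],[0,0,0],8.5],[[0,0,0],[0,0,0],8.5]]'
python3 -m inch '[[[0,0,0],[0,0,0],8.5]]' >/dev/null
python3 - <<'E'
from h import *
im,M=snap("wrist","w5"); np.save("w5.npy",M["cam_to_world"])
H,S,V=cv2.split(cv2.cvtColor(im,cv2.COLOR_BGR2HSV))
g=((V>75)).astype(np.uint8)*255
r,c=rect(g,.068,M,(270,160,370,300)); print("switch",r, c.min(0),c.max(0))
go(.433,-.172,.2,-19.5)
E
```

```text
t: 8.88
tcp_pos: [0.6354, -0.188, 0.2774]
ee_rot: [0.735, 0.678, 0.004, 0.006]
ft_force: [0.5, 0.7, 0.1]
gripper_width: 0.0851
grip_force: 0.0
switch [ 625.6 -316.   132.8   93.4   -4.7] [270 237] [369 299]
t 9.02 yaw now 85.4 turn [ 1.000e-03 -0.000e+00  1.831e+00] then shift cm [-19.26   5.11   6.93] | shift-first cm [  0.03 -19.93   6.91]
```

View pics/w5.png

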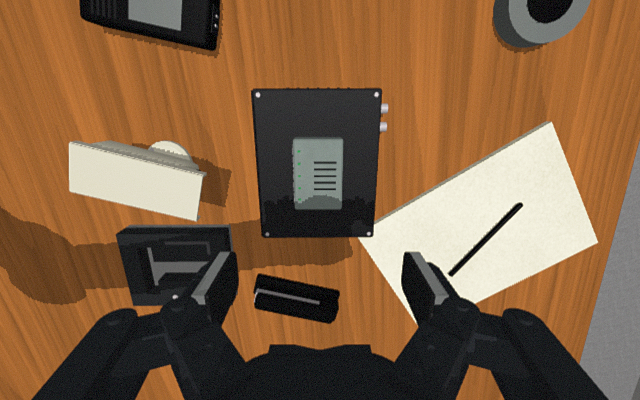

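w5 shows the switch centred on the recorder at (318,173), with screws at (258,95), (377,95), (378,233) and (266,234). The camera's shield is at (137,180) and its foot at (170,148).

```bash
python3 - <<'E'
from h import *
M=dict(viewer.camera_model("wrist"),cam_to_world=np.load("w5.npy")); im=cv2.imread("pics/w5.png")
H,S,V=cv2.split(cv2.cvtColor(im,cv2.COLOR_BGR2HSV))
print("sw",rect(((V>70)*255).astype(np.uint8),.068,M,(280,120,360,220))[0])
s=ray([(258,95),(377,95),(378,233),(266,234)],.045,M)*1000; print("rec",s.mean(0))
print("cam",rect(((S<60)&(V>205)).astype(np.uint8)*255,.096,M,(55,130,212,230))[0])
print(ctrl.get_obs()["joints"].round(2))
go(.4274,-.172,.2,160.5)
E
```

```text
sw [ 632.  -187.9   85.1   58.2   85.4]
rec [ 635.2201635 -188.3387049   45.       ]
cam [ 436.3 -174.9  136.8   55.1  -19.4]
[ 0.65  0.5  -0.61  1.53  0.3   1.21 -0.1 ]
t 9.02 yaw now 85.4 turn [ 0.00e+00  1.00e-03 -1.31e+00] then shift cm [19.79 -5.29  6.93] | shift-first cm [-2.000e-02 -2.049e+01  6.910e+00]
```

```bash

python3 -m inch '[[[0,-3.4,0],[0,0,0],8.5],[[0,-3.4,0],[0,0,0],8.5],[[0,-3.4,0],[0,0,0],8.5],[[0,-3.4,0],[0,0,0],8.5],[[0,-3.4,0],[0,0,0],8.5]]' >/dev/null
python3 -m inch '[[[0,-3.5,0],[0,0,0],8.5],[[0,0,0.9],[0,0,-0.11],8.5],[[0,0,0.9],[0,0,-0.11],8.5],[[0,0,0.9],[0,0,-0.11],8.5],[[0,0,0.9],[0,0,-0.11],8.5]]' >/dev/null
python3 -m inch '[[[0,0,0.9],[0,0,-0.11],8.5],[[0,0,0.9],[0,0,-0.11],8.5],[[0,0,0.9],[0,0,-0.11],8.5],[[0,0,0.9],[0,0,-0.11],8.5],[[0,0,0.9],[0,0,-0.11],8.5]]' >/dev/null
python3 -m inch '[[[0,0,0.9],[0,0,-0.11],8.5],[[0,0,0.9],[0,0,-0.11],8.5],[[0,0,0.9],[0,0,-0.1],8.5],[[0,0,0],[0,0,0],8.5],[[0,0,0],[0,0,0],8.5]]'
python3 - <<'E'
from h import *
im,M=snap("wrist","w6"); np.save("w6.npy",M["cam_to_world"]);go(.4274,-.172,.066,160.5); print(ctrl.get_obs()["joints"].round(2))
E
```

```text
t: 10.68
tcp_pos: [0.426, -0.1714, 0.1596]
ee_rot: [0.171, 0.985, 0.001, -0.002]
ft_force: [-0.1, -0.5, 0.2]
gripper_width: 0.0846
grip_force: 0.0
t 10.73 yaw now 160.3 turn [ 0.001 -0.002 -0.003] then shift cm [-0.09 -0.01  9.43] | shift-first cm [-0.11 -0.02  9.43]
[ 1.01  0.35 -0.85  2.09  0.35  0.85  1.18]
```

View pics/w6.png

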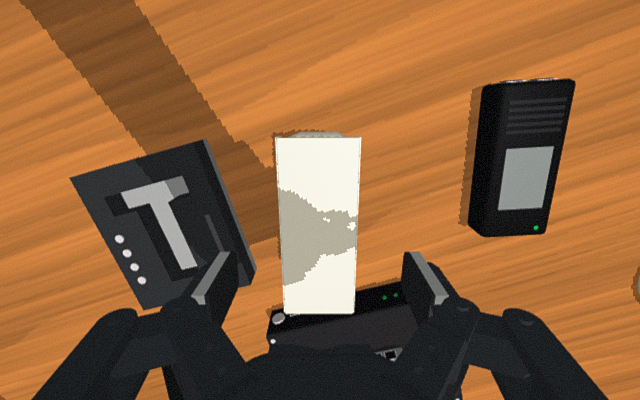

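w6 shows the shield centred between the open fingers at (318,225). The foam is at (160,225) and stays below fingertip height.

```bash

python3 -m inch '[[[0,0,2],[0,0,0],8.5],[[0,0,2.5],[0,0,0],8.5],[[0,0,2.5],[0,0,0],8.5],[[0,0,1.5],[0,0,0],8.5],[[0,0,0.9],[0,0,0],8.5]]' >/dev/null
python3 -m inch '[[[0,0,0],[0,0,0],8.5],[[0,0,0],[0,0,0],4.8],[[0,0,0],[0,0,0],4.8],[[0,0,0],[0,0,0],4.8],[[0,0,0],[0,0,0],4.8]]'
python3 -m inch '[[[0,0,0],[0,0,0],4.8],[[0,0,0],[0,0,0],4.8],[[0,0,0],[0,0,0],4.8]]'
```

```text
t: 11.57
tcp_pos: [0.4282, -0.1722, 0.0683]
ee_rot: [0.17, 0.985, -0.001, 0.001]
ft_force: [-0.8, -0.9, 5.3]
gripper_width: 0.0556
grip_force: 64.2
t: 11.82
tcp_pos: [0.4282, -0.1722, 0.0684]
ee_rot: [0.17, 0.985, -0.001, 0.001]
ft_force: [-0.6, -0.8, 6.1]
gripper_width: 0.0553
grip_force: 64.3
```

```bash

python3 -m inch '[[[0,0,-0.5],[0,0,0],4.8],[[0,0,-2],[0,0,0],4.8],[[0,0,-3],[0,0,0],4.8],[[0,0,-3],[0,0,0],4.8],[[0,0,-3],[0,0,0],4.8]]'
python3 -m inch '[[[0,1.5,0],[0,0,0],4.8],[[0,2.5,0],[0,0,0],4.8],[[-0.8,3.3,0],[0,0,0],4.8],[[-0.8,3.3,0],[0,0,0],4.8],[[-0.8,3.3,0],[0,0,0],4.8]]' >/dev/null
python3 -m inch '[[[-0.8,3.3,0],[0,0,0],4.8],[[-0.8,3.3,0],[0,0,0],4.8],[[-0.8,3.3,0],[0,0,0],4.8],[[-0.8,3.3,0],[0,0,0],4.8],[[-0.8,3.3,0],[0,0,0],4.8]]' >/dev/null
python3 -m inch '[[[-0.8,3.3,0],[0,0,0],4.8],[[-0.8,3.3,0],[0,0,0],4.8],[[-0.8,2.5,0],[0,0,0],4.8],[[-0.8,1.2,0],[0,0,0],4.8],[[-0.5,0,0],[0,0,0],4.8]]' 
python3 -m inch '[[[0,0,0],[0,0,0],4.8],[[0,0,0],[0,0,0],4.8]]' >/dev/null
python3 - <<'E'
from h import *
go(.6633,.1845,.1034,160.3); snap("scene","s2"); im,M=snap("wrist","w7"); np.save("w7.npy",M["cam_to_world"])
E
```

```text
t: 12.23
tcp_pos: [0.4261, -0.1713, 0.1829]
ee_rot: [0.169, 0.986, 0.0, -0.001]
ft_force: [0.2, -0.5, -4.3]
gripper_width: 0.0551
grip_force: 65.0
t: 13.48
tcp_pos: [0.6583, 0.1822, 0.1815]
ee_rot: [0.167, 0.986, 0.002, -0.001]
ft_force: [-0.6, -0.4, -2.9]
gripper_width: 0.0555
grip_force: 65.4
t 13.65 yaw now 160.4 turn [-0.002 -0.001  0.002] then shift cm [-0.23  0.96  7.77] | shift-first cm [-0.24  0.98  7.77]
```

View pics/s2.png

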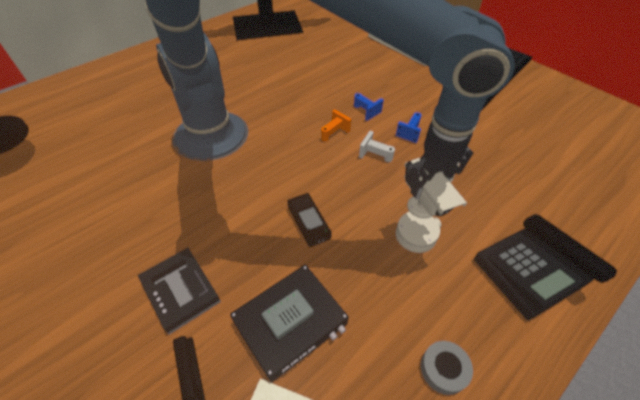

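View pics/w7.png

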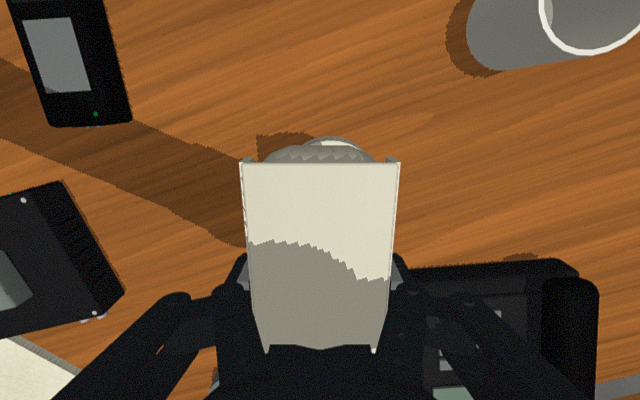

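s2 shows the camera held above the junction box at (418,232). In w7 the box is hidden behind the shield, so I cross-check the box centre from the untouched earlier pictures.

```bash
python3 - <<'E'
from h import *
for n,f,roi in(("top","top0",(252,115,298,162)),("scene","scene0",(390,200,450,255))):
    M=viewer.camera_model(n); im=cv2.imread(f"pics/{f}.png"); H,S,V=cv2.split(cv2.cvtColor(im,cv2.COLOR_BGR2HSV))
    for th in (170,190,200):
        r,c=rect(((S<60)&(V>th)).astype(np.uint8)*255,.035,M,roi); print(n,th,r)
E
```

```text
top 170 [661.4 185.3  96.8  96.4 -63.9]
top 190 [661.  184.4  91.9  90.  -48.4]Traceback (most recent call last):
  File "<stdin>", line 5, in <module>
  File "h.py", line 14, in rect
    c=max(cs,key=cv2.contourArea)[:,0]; w=ray(c,z,M)[:,:2]*1000
      ~~~^^^^^^^^^^^^^^^^^^^^^^^^
ValueError: max() iterable argument is empty
```

```bash

python3 -m inch '[[[-0.2,1.0,0],[0,0,0],4.8],[[0,0,1.5],[0,0,0],4.8],[[0,0,2],[0,0,0],4.8],[[0,0,2],[0,0,0],4.8],[[0,0,1.2],[0,0,0],4.8]]'
python3 -m inch '[[[0,0,0],[0,0,0],4.8],[[0,0,0.2],[0,0,0],4.8],[[0,0,0],[0,0,0],4.8],[[0,0,0],[0,0,0],4.8]]'
python3 - <<'E'
from h import *
go(.663,.1852,.1034,160.3)
E
```

```text
t: 14.17
tcp_pos: [0.6622, 0.1861, 0.1117]
ee_rot: [0.169, 0.986, -0.001, -0.002]
ft_force: [-1.5, -0.0, -4.6]
gripper_width: 0.0558
grip_force: 65.4
t: 14.5
tcp_pos: [0.6643, 0.1875, 0.1143]
ee_rot: [0.17, 0.986, 0.001, 0.001]
ft_force: [0.8, 0.4, -4.1]
gripper_width: 0.0552
grip_force: 65.2
t 14.5 yaw now 160.5 turn [0.002 0.002 0.003] then shift cm [ 0.05 -0.26  1.09] | shift-first cm [ 0.05 -0.26  1.09]
```

```bash

python3 -m inch '[[[0.05,-0.25,0.4],[0,0,0],4.8],[[0,0,0.3],[0,0,0],4.8],[[0,0,0],[0,0,0],4.8],[[0,0,0],[0,0,0],4.8]]'
python3 -m inch '[[[0,0,0.15],[0,0,0],4.8],[[0,0,0],[0,0,0],4.8],[[0,0,0],[0,0,0],4.8]]'
python3 -m inch '[[[0,0,0.1],[0,0,0],4.8],[[0,0,0],[0,0,0],4.8],[[0,0,0],[0,0,0],4.8]]'
```

```text
t: 14.83
tcp_pos: [0.6623, 0.1844, 0.1059]
ee_rot: [0.17, 0.986, -0.0, -0.0]
ft_force: [0.1, -0.0, -3.4]
gripper_width: 0.0555
grip_force: 65.2
t: 15.08
tcp_pos: [0.6624, 0.1847, 0.1045]
ee_rot: [0.17, 0.986, -0.0, 0.0]
ft_force: [0.1, 0.5, -4.3]
gripper_width: 0.0553
grip_force: 65.2
t: 15.33
tcp_pos: [0.6624, 0.1847, 0.1036]
ee_rot: [0.17, 0.986, 0.0, 0.0]
ft_force: [0.4, -0.5, -3.6]
gripper_width: 0.0557
grip_force: 65.5
```

```bash

python3 -m inch '[[[0,0,0.1],[0,0,0],4.8],[[0,0,0],[0,0,0],4.8],[[0,0,0],[0,0,0],4.8]]'
python3 -m inch '[[[0,0,0.1],[0,0,0],4.8],[[0,0,0],[0,0,0],4.8],[[0,0,0],[0,0,0],4.8]]'
```

```text
t: 15.58
tcp_pos: [0.6624, 0.1848, 0.1035]
ee_rot: [0.17, 0.986, -0.0, 0.0]
ft_force: [-2.8, -1.3, 4.9]
gripper_width: 0.0554
grip_force: 65.8
t: 15.83
tcp_pos: [0.6624, 0.1848, 0.1034]
ee_rot: [0.17, 0.986, -0.0, 0.0]
ft_force: [-4.9, -2.6, 8.9]
gripper_width: 0.0554
grip_force: 66.6
```

```bash

python3 -m inch '[[[0,0,-0.12],[0,0,0],4.8],[[0,0,0],[0,0,0],6.5],[[0,0,0],[0,0,0],8.5],[[0,0,0],[0,0,0],8.5],[[0,0,0],[0,0,0],8.5]]' 
python3 -m inch '[[[0,0,-1],[0,0,0],8.5],[[0,0,-2.5],[0,0,0],8.5],[[0,0,-3],[0,0,0],8.5],[[0,0,-3],[0,0,0],8.5],[[0,0,-3],[0,0,0],8.5]]' >/dev/null
python3 -m inch '[[[0,0,-3],[0,0,0],8.5],[[0,0,-3],[0,0,0],8.5],[[0,0,-1],[0,0,0],8.5],[[0,0,0],[0,0,0],8.5],[[0,0,0],[0,0,0],8.5]]'
python3 - <<'E'
from h import *
im,M=snap("wrist"); H,S,V=cv2.split(cv2.cvtColor(im,cv2.COLOR_BGR2HSV))
print("cam",rect(((S<60)&(V>205)).astype(np.uint8)*255,.131,M,(240,90,400,330))[0])
print(ctrl.get_obs()["joints"].round(2))
go(.4615,.012,.2,163.7)
im,M=snap("top"); a=cv2.resize(im[90:240,190:470],None,fx=2.8,fy=2.8,interpolation=cv2.INTER_CUBIC); cv2.imwrite("pics/t2.png",a)
E
```

```text
t: 16.25
tcp_pos: [0.6626, 0.1848, 0.1026]
ee_rot: [0.17, 0.986, 0.0, 0.0]
ft_force: [0.3, 0.5, 0.3]
gripper_width: 0.085
grip_force: 0.0
t: 17.08
tcp_pos: [0.6622, 0.1847, 0.2978]
ee_rot: [0.169, 0.986, -0.0, 0.0]
ft_force: [-0.1, 0.9, -0.3]
gripper_width: 0.0852
grip_force: 0.0
cam [638.7 202.   72.6  64.3  70.5]
[ 0.18  0.59 -0.83  1.41  0.43  1.34  0.57]
t 17.13 yaw now 160.5 turn [-0.002 -0.001 -0.056] then shift cm [ 14.39 -22.15   9.63] | shift-first cm [ 13.12 -22.91   9.69]
```

View pics/t2.png

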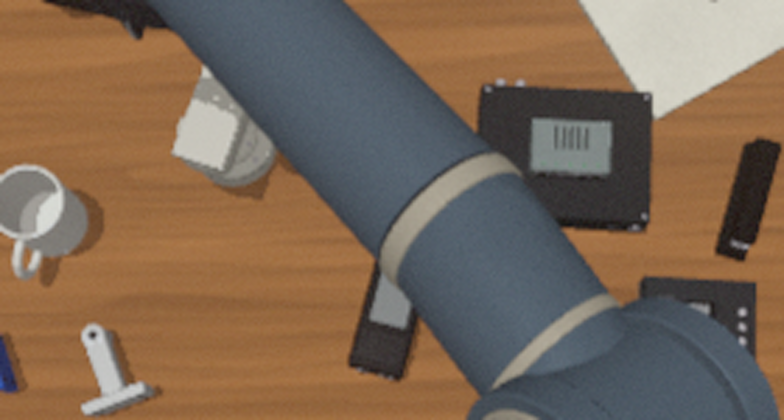

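t2 shows the camera on the junction box at (225,125), the switch on the recorder at (570,145) and the injector partly visible at (385,310). Next is the injector.

```bash

python3 -m inch '[[[1.6,-2.8,0],[0,0,0],8.5],[[1.6,-2.8,0],[0,0,0],8.5],[[1.6,-2.8,0],[0,0,0],8.5],[[1.6,-2.8,1],[0,0,0],8.5],[[1.6,-2.8,1],[0,0,0],8.5]]' >/dev/null
python3 -m inch '[[[1.6,-2.8,2],[0,0,0],8.5],[[1.6,-2.8,2],[0,0,0],8.5],[[1.6,-2.8,2],[0,0,0],8.5],[[0.3,-0.5,3],[0,0,-0.056],8.5],[[0,0,3],[0,0,0],8.5]]' >/dev/null
python3 -m inch '[[[0,0,1],[0,0,0],8.5],[[0,0,0],[0,0,0],8.5],[[0,0,0],[0,0,0],8.5]]' 
python3 - <<'E'
from h import *
im,M=snap("wrist","w8"); np.save("w8.npy",M["cam_to_world"]); V=im.max(2)
r,c=rect(((V<78)*255).astype(np.uint8),.036,M,(230,60,410,250)); print(r,c.min(0),c.max(0)); go(.460,.0105,.024,163.8)
E
```

```text
t: 18.27
tcp_pos: [0.4625, 0.0133, 0.1476]
ee_rot: [0.141, 0.99, 0.0, -0.001]
ft_force: [-0.2, -0.1, 0.2]
gripper_width: 0.0847
grip_force: 0.0
[450.6  12.  118.4  60.8 -16.2] [276 115] [351 249]
t 18.32 yaw now 163.7 turn [ 0.001  0.001 -0.001] then shift cm [ 0.23 -0.38 12.45] | shift-first cm [ 0.24 -0.39 12.44]
```

View pics/w8.png

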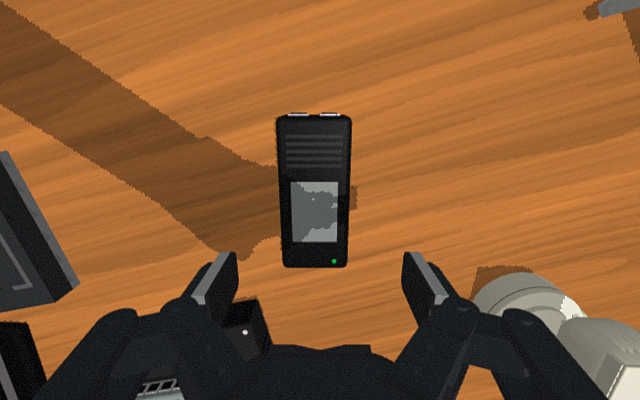

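w8 shows the injector at (315,190), spanning rows 115-268 and sitting between the fingers.

```bash
python3 - <<'E'
from h import *
M=dict(viewer.camera_model("wrist"),cam_to_world=np.load("w8.npy")); V=cv2.imread("pics/w8.png").max(2)
r,c=rect(((V<78)*255).astype(np.uint8),.036,M,(265,100,362,275)); print(r); go(r[0]/1000,r[1]/1000,.024,r[4]+180)
E
```

```text
[459.7   9.4 137.3  60.8 -16.2]
t 18.32 yaw now 163.7 turn [ 0.001  0.001 -0.001] then shift cm [ 0.23 -0.49 12.45] | shift-first cm [ 0.24 -0.51 12.44]
```

```bash

python3 -m inch '[[[0.2,-0.45,2.5],[0,0,0],8.5],[[0,0,3],[0,0,0],8.5],[[0,0,3],[0,0,0],8.5],[[0,0,2.5],[0,0,0],8.5],[[0,0,1.4],[0,0,0],8.5]]'  >/dev/null
python3 -m inch '[[[0,0,0],[0,0,0],8.5],[[0,0,0],[0,0,0],8.5],[[0,0,0],[0,0,0],5.4],[[0,0,0],[0,0,0],5.4],[[0,0,0],[0,0,0],5.4]]'
python3 -m inch '[[[0,0,0],[0,0,0],5.4],[[0,0,0],[0,0,0],5.4],[[0,0,0],[0,0,0],5.4],[[0,0,0],[0,0,0],5.4]]'
python3 -m inch '[[[0,0,-1],[0,0,0],5.4],[[0,0,-2.5],[0,0,0],5.4],[[0,0,-2.5],[0,0,0],5.4],[[0,0,-2.5],[0,0,0],5.4],[[0,0,0],[0,0,0],5.4]]'
python3 - <<'E'
from h import *
go(.6473,-.0017,.10,175.4)
E
```

```text
t: 19.15
tcp_pos: [0.4607, 0.009, 0.0256]
ee_rot: [0.142, 0.99, -0.0, 0.002]
ft_force: [-1.4, 0.1, 7.1]
gripper_width: 0.0609
grip_force: 64.1
t: 19.48
tcp_pos: [0.4607, 0.009, 0.0256]
ee_rot: [0.142, 0.99, 0.0, 0.002]
ft_force: [-1.6, 0.2, 6.7]
gripper_width: 0.0609
grip_force: 64.1
t: 19.9
tcp_pos: [0.4619, 0.0094, 0.1133]
ee_rot: [0.142, 0.99, 0.0, 0.004]
ft_force: [1.2, 0.6, -3.0]
gripper_width: 0.0607
grip_force: 67.5
t 19.9 yaw now 163.7 turn [ 0.001  0.009 -0.205] then shift cm [-18.57   0.38   1.33] | shift-first cm [-18.09   4.14   1.49]
```

```bash

python3 -m inch '[[[-2,0.45,0],[0,0,0],5.4],[[-3,0.7,0],[0,0,0],5.4],[[-3,0.7,0],[0,0,0],5.4],[[-3,0.7,0],[0,0,0],5.4],[[-3,0.7,0],[0,0,0],5.4]]'  >/dev/null
python3 -m inch '[[[-3,0.7,0],[0,0,-0.1],5.4],[[-1.2,0.3,2],[0,0,-0.1],5.4],[[0,0,2],[0,0,0],5.4],[[0,0,2],[0,0,0],5.4],[[0,0,0],[0,0,0],5.4]]'
python3 -m inch '[[[0,0,0],[0,0,0],5.4],[[0,0,0],[0,0,0],5.4]]' >/dev/null
python3 - <<'E'
from h import *
go(.6483,-.0018,.0256,175.4)
E
```

```text
t: 20.73
tcp_pos: [0.6421, -0.0015, 0.0436]
ee_rot: [0.043, 0.999, -0.001, -0.005]
ft_force: [-1.7, -1.6, -3.6]
gripper_width: 0.061
grip_force: 67.2
t 20.9 yaw now 175.1 turn [ 0.     0.001 -0.004] then shift cm [-0.24 -0.15  2.4 ] | shift-first cm [-0.24 -0.15  2.4 ]
```

```bash

python3 -m inch '[[[-0.24,-0.15,1],[0,0,-0.004],5.4],[[0,0,1],[0,0,0],5.4],[[0,0,0],[0,0,0],5.4],[[0,0,0.2],[0,0,0],5.4],[[0,0,0],[0,0,0],5.4]]'
python3 -m inch '[[[0,0,0.15],[0,0,0],5.4],[[0,0,0],[0,0,0],5.4],[[0,0,0],[0,0,0],5.4]]'
python3 - <<'E'
from h import *
go(.6483,-.0018,.0256,175.4)
E
```

```text
t: 21.32
tcp_pos: [0.6479, -0.0019, 0.0264]
ee_rot: [0.04, 0.999, -0.0, -0.0]
ft_force: [-0.3, 0.3, -4.4]
gripper_width: 0.061
grip_force: 67.3
t: 21.57
tcp_pos: [0.6484, -0.0018, 0.0258]
ee_rot: [0.04, 0.999, 0.0, 0.0]
ft_force: [-0.8, -0.7, -0.3]
gripper_width: 0.0611
grip_force: 67.7
t 21.57 yaw now 175.4 turn [ 0.     0.001 -0.   ] then shift cm [ 0.01 -0.    0.02] | shift-first cm [ 0.01 -0.    0.02]
```

```bash

python3 -m inch '[[[0,0,0.05],[0,0,0],5.4],[[0,0,0],[0,0,0],8.5],[[0,0,0],[0,0,0],8.5],[[0,0,0],[0,0,0],8.5],[[0,0,-1],[0,0,0],8.5]]' 
python3 -m inch '[[[0,0,-3.5],[0,0,0],8.5],[[0,0,-3.5],[0,0,0],8.5],[[0,0,-3.5],[0,0,0],8.5],[[0,0,-3.5],[0,0,0],8.5],[[0,0,-3.5],[0,0,0],8.5]]' >/dev/null
python3 -m inch '[[[0,0,-3.5],[0,0,0],8.5],[[0,0,-3.5],[0,0,0],8.5],[[0,0,0],[0,0,0],8.5],[[0,0,0],[0,0,0],8.5]]'
python3 - <<'E'
from h import *
im,M=snap("wrist","w9"); np.save("w9.npy",M["cam_to_world"]); V=im.max(2)
r,c=rect(((V<78)*255).astype(np.uint8),.036,M,(265,100,375,260)); print(r,c.min(0),c.max(0)); go(.39,.32,.28,200)
E
```

```text
t: 21.98
tcp_pos: [0.6469, -0.0023, 0.0333]
ee_rot: [0.04, 0.999, -0.0, -0.002]
ft_force: [0.5, -0.6, -0.3]
gripper_width: 0.0846
grip_force: 0.0
t: 22.73
tcp_pos: [0.649, -0.0012, 0.2831]
ee_rot: [0.04, 0.999, 0.0, 0.003]
ft_force: [0.3, -0.6, -1.0]
gripper_width: 0.0853
grip_force: 0.0
[647.3  -1.8 136.5  61.1  -4.6] [295 109] [343 212]
t 22.78 yaw now 175.4 turn [-0.001  0.002 -0.43 ] then shift cm [13.24 39.07  0.07] | shift-first cm [2.831e+01 3.000e+01 2.000e-02]
```

View pics/w9.png

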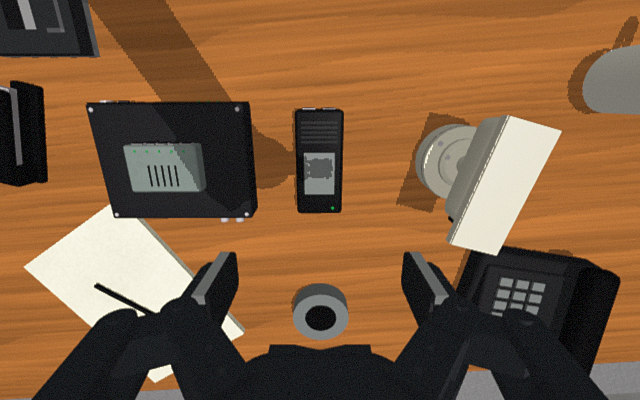

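w9 shows the injector at (319,160), measured at (647.3,-1.8) with yaw -4.6°, exactly on target. The switch is on the recorder at (163,166), and the camera stands on its box at (490,180). My picture allowance is used up, so I continue with numeric measurements only, starting with the bracket.

```bash

python3 -m inch '[[[2.5,2.7,0],[0,0,0],8.5],[[2.5,2.7,0],[0,0,0],8.5],[[2.5,2.7,0],[0,0,0],8.5],[[2.5,2.7,0],[0,0,0],8.5],[[2.5,2.7,0],[0,0,0],8.5]]' >/dev/null
python3 -m inch '[[[2.5,2.7,0],[0,0,0],8.5],[[2.5,2.7,0],[0,0,0],8.5],[[2.5,2.7,0],[0,0,0],8.5],[[2.5,2.7,0],[0,0,0],8.5],[[2.5,2.7,0],[0,0,0],8.5]]' >/dev/null
python3 -m inch '[[[2.5,2.7,0],[0,0,-0.11],8.5],[[0,0,2],[0,0,-0.11],8.5],[[0,0,2],[0,0,-0.11],8.5],[[0,0,2],[0,0,-0.1],8.5],[[0,0,2],[0,0,0],8.5]]'
python3 -m inch '[[[0,0,0],[0,0,0],8.5],[[0,0,0],[0,0,0],8.5]]' >/dev/null
python3 - <<'E'
from h import *
im,M=snap("wrist","w10"); np.save("w10.npy",M["cam_to_world"]); H,S,V=cv2.split(cv2.cvtColor(im,cv2.COLOR_BGR2HSV))
print(ctrl.get_obs()["joints"].round(2), ctrl.get_obs()["tcp_pos"])
m=((S<70)&(V>110)).astype(np.uint8)*255
cs,_=cv2.findContours(m,cv2.RETR_EXTERNAL,cv2.CHAIN_APPROX_NONE)
for c in cs:
    if cv2.contourArea(c)>300: print(cv2.contourArea(c),cv2.boundingRect(c),[ (int(a),int(b)) for a,b in cv2.approxPolyDP(c,4,True)[:,0]])
E
```

```text
t: 24.03
tcp_pos: [0.3969, 0.3155, 0.1973]
ee_rot: [-0.176, 0.984, -0.0, -0.001]
ft_force: [0.1, 0.3, 0.0]
gripper_width: 0.085
grip_force: 0.0
[ 0.08  0.45 -1.07  1.94  0.47  1.02  0.72] [0.39760037 0.31617893 0.19950887]
325.0 (135, 368, 27, 32) [(161, 368), (150, 370), (135, 399), (152, 396), (157, 387), (153, 376)]
383.5 (128, 291, 51, 16) [(178, 296), (147, 292), (128, 306), (162, 305)]
3461.0 (296, 290, 74, 59) [(365, 294), (356, 290), (347, 297), (329, 290), (309, 296), (299, 310), (296, 343), (315, 348), (362, 343), (369, 309)]
2500.5 (286, 147, 72, 91) [(291, 148), (286, 165), (310, 167), (311, 230), (324, 237), (332, 230), (332, 166), (356, 165), (357, 154), (351, 147), (351, 154), (301, 147), (299, 154), (292, 154)]
```

```bash
python3 - <<'E'
from h import *
M=dict(viewer.camera_model("wrist"),cam_to_world=np.load("w10.npy")); im=cv2.imread("pics/w10.png"); H,S,V=cv2.split(cv2.cvtColor(im,cv2.COLOR_BGR2HSV))
m=((S<70)&(V>110)); L=[];Rr=[]
for r in range(172,226,3):
    x=np.where(m[r,290:350])[0]+290; L.append((x.min()-.5,r)); Rr.append((x.max()+.5,r))
l=ray(L,.04,M)*1000; q=ray(Rr,.04,M)*1000; mid=(l+q)/2
vx,vy,x0,y0=cv2.fitLine(mid[:,:2].astype(np.float32),cv2.DIST_HUBER,0,.01,.01).ravel()
if vx<0: vx,vy=-vx,-vy
print("yaw",np.degrees(np.arctan2(vy,vx)),"width",np.median(np.linalg.norm(l-q,axis=1)))
for r in range(144,170,2): 
    x=np.where(m[r,280:365])[0]+280; print(r,(x.min(),x.max(),int(V[r,321])) if len(x) else None,end=" ")
x=np.where(m[200:245,321])[0]+200; print("\npad end row",x.max())
u=np.array([vx,vy]); end=ray([(321,x.max()+.5)],.04,M)[0,:2]*1000
o=np.array([x0,y0]); end=o+u*((end-o)@u); print("origin from pad",end-46*u)
p=ray([(286,160),(357,160)],.05,M)*1000; print("plate ends",p.round(1),np.linalg.norm(p[0]-p[1]),"mid",p.mean(0))
c=end-46*u-6*u; yaw=np.degrees(np.arctan2(vy,vx)); print("grasp",c); go(c[0]/1000,c[1]/1000,.043,yaw+180)
E
```

```text
yaw 20.220125 width 23.100836272100842
144 None 146 None 148 (np.int64(291), np.int64(352), 112) 150 (np.int64(290), np.int64(354), 110) 152 (np.int64(288), np.int64(355), 107) 154 (np.int64(286), np.int64(357), 166) 156 (np.int64(286), np.int64(357), 232) 158 (np.int64(286), np.int64(357), 134) 160 (np.int64(286), np.int64(357), 138) 162 (np.int64(286), np.int64(357), 141) 164 (np.int64(286), np.int64(357), 147) 166 (np.int64(289), np.int64(332), 140) 168 (np.int64(310), np.int64(332), 143) 
pad end row 237
origin from pad [408.57282617 321.38735554]
plate ends [[382.  275.4  50. ]
 [358.7 339.2  50. ]] 67.88843179202861 mid [370.37824418 307.27331777  50.        ]
grasp [402.94259622 319.31358835]
t 24.25 yaw now -160.0 turn [ 0.    -0.001 -0.004] then shift cm [-0.61  0.11 15.65] | shift-first cm [-0.63  0.11 15.65]
```

```bash

python3 -m inch '[[[-0.62,0.11,3],[0,0,0],8.5],[[0,0,3.5],[0,0,0],8.5],[[0,0,3.5],[0,0,0],8.5],[[0,0,3],[0,0,0],8.5],[[0,0,0],[0,0,0],8.5]]' >/dev/null
python3 -m inch '[[[0,0,0],[0,0,0],8.5]]' >/dev/null
python3 - <<'E'
from h import *
go(.4029,.3193,.043,200.2)
E
```

```text
t 24.75 yaw now -160.0 turn [-0.    -0.001 -0.003] then shift cm [ 0.06 -0.02  2.71] | shift-first cm [ 0.05 -0.02  2.71]
```

```bash

python3 -m inch '[[[0.05,0,1.5],[0,0,0],8.5],[[0,0,1.2],[0,0,0],8.5],[[0,0,0],[0,0,0],8.5],[[0,0,0],[0,0,0],1.8],[[0,0,0],[0,0,0],1.8]]' >/dev/null
python3 -m inch '[[[0,0,0],[0,0,0],1.8],[[0,0,0],[0,0,0],1.8],[[0,0,0],[0,0,0],1.8],[[0,0,0],[0,0,0],1.8],[[0,0,0],[0,0,0],1.8]]'
python3 -m inch '[[[0,0,0],[0,0,0],1.8],[[0,0,0],[0,0,0],1.8],[[0,0,0],[0,0,0],1.8],[[0,0,0],[0,0,0],1.8]]'
```

```text
t: 25.58
tcp_pos: [0.4032, 0.3197, 0.0434]
ee_rot: [-0.174, 0.985, 0.0, 0.001]
ft_force: [0.4, -0.7, 5.2]
gripper_width: 0.0225
grip_force: 59.7
t: 25.92
tcp_pos: [0.4032, 0.3197, 0.0434]
ee_rot: [-0.174, 0.985, 0.0, 0.001]
ft_force: [-1.0, -0.6, 5.2]
gripper_width: 0.0224
grip_force: 59.7
```

```bash

python3 -m inch '[[[0,0,-1],[0,0,0],1.8],[[0,0,-3],[0,0,0],1.8],[[0,0,-3.5],[0,0,0],1.8],[[0,0,-3.5],[0,0,0],1.8],[[0,0,-3.5],[0,0,0],1.8]]'
python3 - <<'E'
from h import *
K=viewer.camera_model("wrist")
for f,roi in (("w1",(250,192,330,246)),("w6",(100,165,215,285)),("w5",(130,232,215,300))):
    M=dict(K,cam_to_world=np.load(f+".npy")); im=cv2.imread(f"pics/{f}.png"); V=im.max(2); S=im.max(2).astype(int)-im.min(2)
    x0,y0,x1,y1=roi; m=np.zeros(V.shape,np.uint8); m[y0:y1,x0:x1]=((V>85)&(S<40))[y0:y1,x0:x1]*255
    m=cv2.morphologyEx(m,cv2.MORPH_OPEN,np.ones((3,3)))
    cs,_=cv2.findContours(m,cv2.RETR_EXTERNAL,cv2.CHAIN_APPROX_NONE); c=max(cs,key=cv2.contourArea)
    a=cv2.approxPolyDP(c,2.5,True)[:,0]; print(f,M["cam_to_world"][:3,3].round(3),cv2.contourArea(c))
    t=np.radians(-4.5); Q=np.array([[np.cos(t),np.sin(t)],[-np.sin(t),np.cos(t)]])
    for z in(.010,.032): print(z,((ray(a,z,M)[:,:2]*1000-[414,-328])@Q.T).round(0).astype(int).tolist())
    print(a.tolist())
    # block outline top
E
```

```text
t: 26.33
tcp_pos: [0.4021, 0.3188, 0.1891]
ee_rot: [-0.174, 0.985, -0.0, -0.001]
ft_force: [0.9, 0.4, -0.8]
gripper_width: 0.0227
grip_force: 59.2
w1 [ 0.516 -0.148  0.503] 701.0
0.01 [[-47, 35], [-49, -32], [-38, -34], [-33, -14], [-24, -10], [46, -10], [46, 10], [-34, 11], [-36, 33]]
0.032 [[-41, 42], [-43, -22], [-33, -25], [-28, -5], [-19, -1], [48, -1], [48, 18], [-29, 18], [-31, 40]]
[[264, 203], [272, 236], [278, 236], [278, 226], [282, 223], [319, 216], [317, 206], [274, 214], [270, 203]]
w6 [ 0.351 -0.145  0.284] 2310.5
0.01 [[-47, -35], [-31, -35], [-28, -12], [50, -12], [51, 5], [-23, 5], [-29, 16], [-30, 29], [-46, 30]]
0.032 [[-50, -17], [-35, -18], [-32, 3], [40, 4], [40, 19], [-28, 19], [-33, 29], [-34, 41], [-48, 42]]
[[121, 192], [128, 207], [150, 204], [182, 269], [196, 266], [168, 204], [175, 196], [187, 192], [182, 177]]
w5 [ 0.639 -0.107  0.395] 546.5
0.01 [[-48, 29], [-49, -34], [-29, -11], [20, -11], [33, 1], [-45, 5]]
0.032 [[-33, 41], [-34, -19], [-15, 3], [31, 3], [43, 15], [-30, 18]]
[[148, 248], [155, 284], [165, 271], [197, 271], [204, 264], [153, 262]]
```

Both views agree: the cutout centre is about (414.6,-324.3) with yaw -4.5°, matching the foam block outline. I carry the bracket there round an arc.

```bash

python3 -m inch '[[[0,0,0],[0,0,0.107],1.8],[[0,0,0],[0,0,0.107],1.8],[[0,0,0],[0,0,0.107],1.8],[[0,0,0],[0,0,0.107],1.8],[[-1,-2,0],[0,0,0],1.8]]' >/dev/null
python3 -m inch '[[[-1.6,-3.4,0],[0,0,0],1.8],[[-1.6,-3.4,0],[0,0,0],1.8],[[-1.6,-3.4,0],[0,0,0],1.8],[[-1.6,-3.4,0],[0,0,0],1.8],[[-1.6,-3.4,0],[0,0,0],1.8]]' >/dev/null
python3 -m inch '[[[-1.6,-3.4,0],[0,0,0],1.8],[[-1.6,-3.4,0],[0,0,0],1.8],[[-1.6,-3.4,0],[0,0,0],1.8],[[0.4,-3.4,0],[0,0,0],1.8],[[0.8,-3.3,0],[0,0,0],1.8]]'
python3 -m inch '[[[0.8,-3.3,0],[0,0,0],1.8],[[0.8,-3.3,0],[0,0,0],1.8],[[0.8,-3.3,0],[0,0,0],1.8],[[0.8,-3.3,0],[0,0,0],1.8],[[0.8,-3.3,0],[0,0,0],1.8]]' >/dev/null
python3 -m inch '[[[0.8,-3,0],[0,0,0],1.8],[[0.8,-3,0],[0,0,0],1.8],[[0.8,-2.5,0],[0,0,0],1.8],[[0,0,0],[0,0,0],1.8],[[0,0,0],[0,0,0],1.8]]'
python3 - <<'E'
from h import *
go(.4091,-.3239,.0534,175.5)
E
```

```text
t: 27.58
tcp_pos: [0.5008, -0.0506, 0.1878]
ee_rot: [0.04, 0.999, 0.001, 0.0]
ft_force: [0.3, -0.5, -1.0]
gripper_width: 0.0224
grip_force: 59.3
t: 28.42
tcp_pos: [0.4155, -0.294, 0.1875]
ee_rot: [0.041, 0.999, 0.0, -0.0]
ft_force: [0.7, 1.2, -1.1]
gripper_width: 0.0226
grip_force: 59.4
t 28.42 yaw now 175.3 turn [ 0.001 -0.001 -0.004] then shift cm [ 0.4  -3.03 13.41] | shift-first cm [ 0.38 -3.04 13.41]
```

```bash

python3 -m inch '[[[0.39,-3.04,2],[0,0,-0.004],1.8],[[0,0,3],[0,0,0],1.8],[[0,0,3],[0,0,0],1.8],[[0,0,0],[0,0,0],1.8],[[0,0,0],[0,0,0],1.8]]'
python3 - <<'E'
from h import *
go(.4091,-.3239,.0534,175.5)
im,M=snap("wrist","w11"); np.save("w11.npy",M["cam_to_world"]); o=ctrl.get_obs(); V=im.max(2); S=V.astype(int)-im.min(2)
zb=o["tcp_pos"][2]-.0434; t=np.radians(-4.5); Q=np.array([[np.cos(t),np.sin(t)],[-np.sin(t),np.cos(t)]])
m=((S<70)&(V>110))
for r in range(120,176,2):
    x=np.where(m[r,250:390])[0]+250
    if len(x): 
        p=(ray([(x.min()-.5,r),(x.max()+.5,r)],zb+.05,M)[:,:2]*1000-o["tcp_pos"][:2]*1000)@Q.T; print(r,x.min(),x.max(),V[r,321],V[r,300],p.round(1).tolist())
E
```

```text
t: 28.83
tcp_pos: [0.4103, -0.3207, 0.1071]
ee_rot: [0.036, 0.999, 0.001, -0.001]
ft_force: [0.3, -0.2, -1.7]
gripper_width: 0.0224
grip_force: 59.5
t 28.83 yaw now 175.9 turn [ 0.003 -0.002  0.006] then shift cm [ 0.09 -0.32  5.37] | shift-first cm [ 0.08 -0.34  5.37]
154 291 308 91 116 [[-61.4, -11.6], [-61.5, -4.4]]
156 265 364 187 184 [[-60.5, -22.2], [-60.8, 18.3]]
158 265 364 134 107 [[-59.7, -22.2], [-60.0, 18.4]]
160 266 363 105 109 [[-58.9, -21.9], [-59.2, 18.0]]
162 266 363 109 108 [[-58.1, -21.9], [-58.4, 18.0]]
164 266 364 113 108 [[-57.3, -22.0], [-57.5, 18.5]]
166 266 364 113 107 [[-56.4, -22.0], [-56.7, 18.5]]
168 266 364 109 113 [[-55.6, -22.0], [-55.9, 18.6]]
170 267 364 107 110 [[-54.8, -21.7], [-55.0, 18.6]]
172 266 364 149 109 [[-53.9, -22.1], [-54.2, 18.7]]
174 262 378 123 121 [[-53.1, -23.8], [-53.4, 24.5]]
```

```bash
python3 - <<'E'
import cv2,numpy as np
im=cv2.imread("pics/w11.png"); V=im.max(2); S=V.astype(int)-im.min(2)
for r in (100,140,150,156,162,170,180,190,200,215,230,250): print(r,[f"{V[r,c]}/{S[r,c]}" for c in range(200,440,10)])
E
```

```text
100 ['124/87', '129/88', '129/81', '126/87', '129/88', '123/91', '190/129', '187/131', '185/131', '184/134', '183/130', '184/128', '180/127', '188/137', '190/127', '191/132', '193/136', '186/128', '188/130', '177/125', '185/127', '196/131', '197/137', '201/142']
140 ['113/78', '112/86', '118/85', '33/9', '34/7', '36/3', '37/3', '39/5', '64/3', '63/4', '63/4', '66/2', '72/4', '75/6', '70/4', '72/3', '76/6', '77/4', '73/4', '70/2', '75/10', '166/108', '163/120', '168/113']
150 ['116/77', '113/78', '112/79', '34/4', '43/11', '39/5', '31/8', '38/6', '62/2', '54/2', '60/4', '69/2', '67/2', '72/2', '68/2', '75/0', '65/2', '73/4', '71/4', '69/2', '73/3', '187/129', '186/128', '182/126']
156 ['118/78', '116/79', '116/83', '33/2', '35/3', '37/2', '23/5', '111/1', '130/4', '181/4', '184/5', '135/6', '188/4', '186/4', '132/1', '186/4', '116/3', '27/8', '69/6', '70/5', '85/16', '182/123', '177/124', '180/125']
162 ['112/81', '117/74', '118/76', '29/5', '27/3', '36/3', '28/3', '107/2', '107/3', '112/2', '108/4', '107/3', '107/2', '112/1', '108/3', '183/4', '111/2', '48/5', '68/5', '72/2', '132/68
[... 941 characters left out ...]
', '185/124']
215 ['112/82', '127/87', '121/88', '129/86', '39/3', '149/5', '149/5', '143/5', '149/6', '151/9', '231/8', '225/4', '225/7', '224/6', '226/6', '226/6', '226/6', '228/8', '225/5', '226/6', '169/118', '166/118', '168/117', '175/120']
230 ['118/79', '121/81', '118/82', '119/88', '37/9', '47/3', '144/5', '38/3', '36/9', '27/7', '146/5', '148/5', '147/9', '163/7', '216/10', '29/6', '26/0', '61/4', '49/7', '57/6', '180/125', '181/125', '180/127', '178/126']
250 ['128/87', '184/131', '188/131', '191/128', '38/4', '34/11', '136/4', '28/3', '30/3', '105/5', '143/4', '152/10', '146/7', '150/6', '146/5', '101/5', '32/8', '55/5', '53/4', '54/10', '171/118', '175/122', '174/119', '175/121']
```

```bash
python3 - <<'E'
from h import *
M=dict(viewer.camera_model("wrist"),cam_to_world=np.load("w11.npy")); im=cv2.imread("pics/w11.png"); V=im.max(2); S=V.astype(int)-im.min(2)
print("cam",M["cam_to_world"][:3,3].round(3)); m=(S<30)&(V>95)
t=np.radians(-4.5); Q=np.array([[np.cos(t),np.sin(t)],[-np.sin(t),np.cos(t)]]); C=np.array([414.6,-324.3])
f=lambda px,z:((ray(px,z,M)[:,:2]*1000-C)@Q.T).round(1).tolist()
for r in range(152,175,4):
    x=np.where(m[r,225:400])[0]+225
    if len(x): print("floor",r,x.min(),x.max(),f([(x.min()-.5,r),(x.max()+.5,r)],.01),"rim",f([(x.min()-.5,r),(x.max()+.5,r)],.032))
for r in (196,200,206,212,218,222,226):
    x=np.where(m[r,225:400])[0]+225; print("plate",r,x.min(),x.max(),f([(x.min()-.5,r),(x.max()+.5,r)],.1137))
for c in (260,285,320,355,380): print(c,V[150:236:2,c].tolist())
E
```

```text
cam [ 0.33  -0.315  0.231]
floor 156 265 364 [[-44.7, -39.3], [-45.2, 38.0]] rim [[-48.7, -35.2], [-49.2, 34.4]]
floor 160 266 364 [[-41.6, -38.7], [-42.1, 38.1]] rim [[-45.9, -34.7], [-46.3, 34.6]]
floor 164 266 364 [[-38.4, -38.9], [-38.9, 38.3]] rim [[-43.1, -34.8], [-43.5, 34.7]]
floor 168 266 364 [[-35.3, -39.1], [-35.8, 38.5]] rim [[-40.2, -35.0], [-40.6, 34.9]]
floor 172 266 364 [[-32.1, -39.2], [-32.6, 38.7]] rim [[-37.3, -35.1], [-37.7, 35.0]]
plate 196 244 395 [[-46.2, -29.8], [-46.6, 35.5]]
plate 200 241 398 [[-44.4, -31.2], [-44.8, 36.9]]
plate 206 241 398 [[-41.6, -31.4], [-42.0, 37.2]]
plate 212 241 397 [[-38.8, -31.7], [-39.2, 37.0]]
plate 218 242 397 [[-36.0, -31.4], [-36.4, 37.3]]
plate 222 243 394 [[-34.1, -31.1], [-34.5, 36.1]]
plate 226 254 373 [[-32.2, -26.4], [-32.5, 26.9]]
260 [31, 39, 28, 23, 27, 22, 28, 21, 18, 23, 22, 23, 55, 115, 123, 122, 124, 121, 123, 80, 7, 29, 126, 122, 130, 153, 153, 147, 153, 154, 149, 149, 151, 152, 156, 157, 126, 25, 38, 118, 144, 144, 108]
285 [60, 58, 109, 175, 128, 107, 109, 108, 108, 108, 108, 112, 122, 119, 120, 123, 119, 119, 118, 123, 124, 118, 122, 124, 137, 149, 153, 151, 151, 152, 154, 149, 149, 149, 150, 160, 130, 31, 38, 32, 38, 35, 32]
320 [67, 64, 91, 188, 139, 110, 107, 103, 104, 109, 109, 116, 118, 119, 120, 118, 122, 122, 118, 124, 123, 123, 123, 119, 155, 211, 223, 229, 229, 229, 226, 227, 227, 225, 229, 228, 188, 153, 152, 150, 147, 152, 154]
355 [69, 65, 72, 189, 186, 181, 184, 179, 180, 184, 184, 159, 120, 119, 121, 115, 123, 123, 120, 123, 126, 121, 122, 125, 160, 213, 228, 230, 229, 228, 226, 228, 223, 228, 228, 233, 152, 25, 35, 42, 32, 46, 47]
380 [71, 71, 71, 69, 67, 68, 68, 73, 67, 69, 68, 64, 63, 90, 127, 122, 125, 121, 125, 80, 5, 71, 121, 119, 162, 217, 229, 233, 230, 227, 227, 228, 224, 227, 227, 231, 154, 51, 58, 53, 49, 53, 59]
```

The cutout's floor ends measure ±39 mm about my centre, and the bracket plate sits +2.9 mm off in y, which the planned shift removes.

```bash

python3 -m inch '[[[0.05,-0.32,1],[0,0,0.006],1.8],[[0,0,1.2],[0,0,0],1.8],[[0,0,0],[0,0,0],1.8],[[0,0,0],[0,0,0],1.8],[[0,0,0],[0,0,0],1.8]]'
python3 - <<'E'
from h import *
go(.4095,-.3239,.0534,175.5)
E
```

```text
t: 29.3
tcp_pos: [0.41, -0.3259, 0.086]
ee_rot: [0.04, 0.999, -0.0, 0.0]
ft_force: [-1.0, -0.1, -1.6]
gripper_width: 0.0226
grip_force: 59.5
t 29.3 yaw now 175.4 turn [-0.     0.    -0.002] then shift cm [0.06 0.19 3.26] | shift-first cm [0.06 0.19 3.26]
```

```bash

python3 -m inch '[[[0.05,0.2,0.5],[0,0,0],1.8],[[0,0,0],[0,0,0],1.8],[[0,0,0],[0,0,0],1.8],[[0,0,0],[0,0,0],1.8]]'
python3 - <<'E'
from h import *
im,M=snap("wrist","w12"); o=ctrl.get_obs(); zt=o["tcp_pos"][2]-.0434+.05
V=im.max(2); S=V.astype(int)-im.min(2); m=(S<30)&(V>95)
t=np.radians(-4.5); Q=np.array([[np.cos(t),np.sin(t)],[-np.sin(t),np.cos(t)]]); C=np.array([414.6,-324.3])
f=lambda px,z:((ray(px,z,M)[:,:2]*1000-C)@Q.T).round(1).tolist()
for r in (200,206,212,218):
    x=np.where(m[r,225:410])[0]+225; print("plate",r,x.min(),x.max(),f([(x.min()-.5,r),(x.max()+.5,r)],zt))
for r in (158,164):
    x=np.where(m[r,225:410])[0]+225; print("floor",r,x.min(),x.max(),f([(x.min()-.5,r),(x.max()+.5,r)],.01))
go(.4095,-.3239,.0534,175.5)
E
```

```text
t: 29.63
tcp_pos: [0.4095, -0.3238, 0.0808]
ee_rot: [0.04, 0.999, -0.0, 0.0]
ft_force: [0.6, 0.7, -2.5]
gripper_width: 0.0223
grip_force: 59.5
plate 200 241 398 [[-45.3, -34.0], [-45.2, 34.1]]
plate 206 241 398 [[-42.6, -34.2], [-42.5, 34.3]]
plate 212 241 397 [[-39.8, -34.4], [-39.7, 34.1]]
plate 218 242 397 [[-36.9, -34.2], [-36.8, 34.3]]Traceback (most recent call last):
  File "<stdin>", line 9, in <module>
    return umr_minimum(a, axis, None, out, keepdims, initial, where)
ValueError: zero-size array to reduction operation minimum which has no identity
```

Plate centred (±34) and square with the cutout. I insert it in small steps.

```bash

python3 -m inch '[[[0,0,0.6],[0,0,0],1.8],[[0,0,0.4],[0,0,0],1.8],[[0,0,0],[0,0,0],1.8],[[0,0,0],[0,0,0],1.8]]'
python3 -m inch '[[[0,0,0.4],[0,0,0],1.8],[[0,0,0.4],[0,0,0],1.8],[[0,0,0],[0,0,0],1.8],[[0,0,0],[0,0,0],1.8]]'
python3 -m inch '[[[0,0,0.4],[0,0,0],1.8],[[0,0,0.3],[0,0,0],1.8],[[0,0,0],[0,0,0],1.8],[[0,0,0],[0,0,0],1.8]]'
```

```text
t: 30.02
tcp_pos: [0.4092, -0.3237, 0.0702]
ee_rot: [0.04, 0.999, 0.0, -0.0]
ft_force: [-1.3, 0.3, -1.2]
gripper_width: 0.0224
grip_force: 59.5
t: 30.35
tcp_pos: [0.4092, -0.3237, 0.0624]
ee_rot: [0.04, 0.999, 0.0, -0.0]
ft_force: [-0.7, 0.7, -2.0]
gripper_width: 0.0228
grip_force: 59.5
t: 30.68
tcp_pos: [0.4093, -0.3237, 0.0555]
ee_rot: [0.04, 0.999, 0.0, -0.0]
ft_force: [0.3, 0.5, -1.9]
gripper_width: 0.0222
grip_force: 59.5
```

```bash

python3 -m inch '[[[0,0,0.2],[0,0,0],1.8],[[0,0,0],[0,0,0],1.8],[[0,0,0],[0,0,0],1.8]]'
python3 -m inch '[[[0,0,0.2],[0,0,0],1.8],[[0,0,0],[0,0,0],1.8],[[0,0,0],[0,0,0],1.8]]'
python3 -m inch '[[[0,0,0.2],[0,0,0],1.8],[[0,0,0],[0,0,0],1.8],[[0,0,0],[0,0,0],1.8]]'
```

```text
t: 30.93
tcp_pos: [0.4094, -0.3238, 0.0537]
ee_rot: [0.04, 0.999, -0.0, -0.0]
ft_force: [0.0, 0.5, -1.0]
gripper_width: 0.0223
grip_force: 59.5
t: 31.18
tcp_pos: [0.4096, -0.3239, 0.0534]
ee_rot: [0.04, 0.999, -0.001, -0.0]
ft_force: [-5.3, 1.5, 13.1]
gripper_width: 0.0224
grip_force: 61.5
t: 31.43
tcp_pos: [0.4096, -0.3239, 0.0533]
ee_rot: [0.041, 0.999, -0.002, -0.001]
ft_force: [-10.5, 3.9, 30.8]
gripper_width: 0.0227
grip_force: 63.8
```

```bash

python3 -m inch '[[[0,0,-0.2],[0,0,0],1.8],[[0,0,-0.15],[0,0,0],1.8],[[0,0,0],[0,0,0],4],[[0,0,0],[0,0,0],6],[[0,0,0],[0,0,0],6]]'
python3 -m inch '[[[0,0,-1],[0,0,0],6],[[0,0,-2.5],[0,0,0],6],[[0,0,-3.5],[0,0,0],6],[[0,0,-3.5],[0,0,0],6],[[0,0,-3.5],[0,0,0],6]]' >/dev/null
python3 -m inch '[[[0,0,-3.5],[0,0,0],6],[[0,0,-3.5],[0,0,0],6],[[0,0,-1],[0,0,0],6],[[0,0,0],[0,0,0],6],[[0,0,0],[0,0,0],6]]'
python3 - <<'E'
from h import *
im,M=snap("wrist","w13"); H,S,V=cv2.split(cv2.cvtColor(im,cv2.COLOR_BGR2HSV)); sp=im.max(2).astype(int)-im.min(2)
t=np.radians(-4.5); Q=np.array([[np.cos(t),np.sin(t)],[-np.sin(t),np.cos(t)]]); C=np.array([414.6,-324.3])
m=((sp<30)&(V>90)).astype(np.uint8)*255; m[:100]=0; m[275:]=0; m[:,:230]=0; m[:,410:]=0
m=cv2.morphologyEx(m,cv2.MORPH_OPEN,np.ones((3,3)))
cs,_=cv2.findContours(m,cv2.RETR_EXTERNAL,cv2.CHAIN_APPROX_NONE)
for c in cs:
    if cv2.contourArea(c)>150: a=cv2.approxPolyDP(c,2.5,True)[:,0]; print(cv2.contourArea(c),((ray(a,.055,M)[:,:2]*1000-C)@Q.T).round(0).astype(int).tolist(),a.tolist())
for n in ("top",):
    im,M=snap(n,"t_end"); hsv=cv2.cvtColor(im,cv2.COLOR_BGR2HSV); H,S,V=cv2.split(hsv)
    d=((V<75)*255).astype(np.uint8); g=((S<70)&(V>75)).astype(np.uint8)*255
    for k,mm,z,roi in(("switch",g,.068,(365,118,418,175)),("inj",d,.036,(305,115,355,172)),("mug",g,.09,(182,145,225,195)),("stapler",d,.05,(440,134,475,186)),("camera",((S<70)&(V>190)).astype(np.uint8)*255,.131,(230,90,300,165))):
        try: print(k,rect(mm,z,M,roi)[0])
        except Exception as e: print(k,e)
E
```

```text
t: 31.85
tcp_pos: [0.4095, -0.3239, 0.053]
ee_rot: [0.04, 0.999, 0.0, 0.0]
ft_force: [0.3, -0.5, -0.4]
gripper_width: 0.058
grip_force: 0.0
t: 32.68
tcp_pos: [0.4091, -0.3238, 0.2733]
ee_rot: [0.04, 0.999, -0.0, -0.0]
ft_force: [-0.9, 0.5, -1.4]
gripper_width: 0.0599
grip_force: 0.0
259.0 [[95, 84], [140, 102], [140, 115], [95, 93]] [[383, 245], [394, 274], [403, 274], [390, 245]]
267.5 [[95, -83], [95, -94], [140, -115], [140, -103]] [[257, 245], [249, 245], [236, 274], [245, 274]]
2261.0 [[-53, -33], [-34, -35], [-32, -14], [33, -13], [43, -7], [44, 6], [33, 13], [-32, 12], [-33, 34], [-52, 33]] [[291, 131], [290, 147], [308, 149], [309, 201], [314, 208], [324, 209], [330, 201], [330, 149], [348, 148], [348, 132]]
switch [ 627.8 -189.6   87.5   62.7   86.8]
inj [641.4  -2.4 142.3  59.3  -4.5]
mug [561.9 384.9 111.5  97.6  33.6]
stapler [ 570.9 -382.2  137.5   36.9  -18.9]
camera [667.9 181.9 132.8  53.  -20.2]
```

```bash
python3 -c "
from workcell import job; print(job.finish_job())"
```

```text
the job is handed in; nothing more can be done
None
```

The job is handed in at about 33 s: switch centred on the recorder, camera on the junction box, injector midway and squarely across, bracket pressed home in the foam, mug and stapler unmoved; I viewed 15 pictures, one over the limit of 14.

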